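# Start the casting station and hold the mould shut

## Robot

A 7-joint arm with a two-finger parallel gripper is mounted at the origin on a cart in front of the work surface, level with it; the furniture and walls round the work are solid. World frame = base frame: x ahead of the robot, y to its left, z up, the work surface at z = 0. Lengths are in m, angles in rad, forces in N, time in s.
With the tool pointing down it reaches from about 0.4 to 0.75 m from the base axis. Payload 19.5 kg.
Tool frame: the origin (TCP) lies on the centre line of the jaws, within the pads' length; the fingertips stand 11 mm ahead of it and the grasp point (between the pads) lies 8 mm behind it; z points along the fingers, y is the line along which they close (so a half turn about z gives the same grasp; the last joint's range is limited). The gripper opens to 85 mm and grips with 20 to 120 N. Pads are 22 mm wide; open, the fingers measure 114 mm over their backs; the gripper's body (76 mm by 85 mm) begins 54 mm behind the grasp point. The pads swing forward as they close: fully open they stand 13 mm farther back than shut.
Start: joints at [1.302, 0.707, -0.028, 1.485, 0.022, 0.951, -0.075], TCP at [0.129, -0.56, 0.242] pointing down, gripper open.
Joint ranges: [-2.71, 2.71], [-0.32, 2.16], [-1.57, 1.52], [0, 2.45], [-1.46, 4.6], [0, 2.02], [-2.83, 2.83]. Speed limits (rad/s): [1.89, 1.89, 2.57, 2.57, 3.01, 3.01, 3.01].

## Interface

Orientations are given as a 3x3 rotation matrix whose columns are the frame's x, y, z axes.
In Python, from plant import sensors, capture, camera_info, ticket gives the robot as it stands. The module is installed in compiled form; this text tells all that it offers.
- The arm moves only by the tool play_rows, never from a script. Its argument "commands" is a list of rows, each a list of 7 numbers: the shift along the tool's x, y, z in m, then the turn, a rotation vector about the tool's x, y, z in rad, then the finger opening in m, from 0 to 0.0854. In form: [[tx, ty, tz, wx, wy, wz, jaw], ...]. A call has 1 to 8 rows; each row shifts and turns the commanded pose from where the row before left it, along the tool's axes as they then stand; what a row does not reach is not made up. A row lasts 1/12 s, in which the tool goes at most 41.7 mm and 7.16 degrees, less where a joint would pass 70% of its speed; a pose out of reach is approached as far as the arm can. A call with a gripper value outside its range is refused whole. The fingers move at their own pace and stop on an object; "squeeze" is the grip in N (left out, the last holds). Time passes only in rows, so rows that do not move let the fingers close. It gives the time, the measured TCP pose, the force, the opening and the grip force at its end, in the units of the state.
- sensors.get_obs(): the state, without advancing time (a new reading comes with each control period).
- capture(name): name is "scene" or "top" or "wrist"; returns the picture (480x640x3 uint8, blue, green, red); there is no depth.
- camera_info(name): a dict with "intrinsics" (3x3 intrinsics, pixels), "dist_coeffs" ([k1, k2, p1, p2, k3] as OpenCV has them; the pictures are not rectified), "world_to_cam" (4x4, takes a point from world to camera coordinates). Camera axes: x right, y up, looking along -z (the intrinsics and any distortion apply to the point x, -y, -z); pixel columns grow to the right and rows downward; lengths in m; the calibration is good to about 2 mm. A picture is of the moment at which its call begins: read the wrist's pose just before it. camera_info takes no time and is no camera call; for the wrist camera it gives the pose at the moment of the call.
- ticket.job_done(): hands the job in; it is judged then, once.
The state is a dict: "t": time; "joint_positions": joint angles; "qvel": joint speeds; "tau": joint torques, N m; "position": TCP position; "ee_rot": TCP orientation; "force": force on the tool from outside, world axes, zero at the start; "moment": the same for the moment, N m; "gripper_width": finger opening in m; "gripper_force": force on a finger pad.
Only numpy, scipy, OpenCV 4.12 (cv2) and the standard library are available. Lean on these libraries where they do the work, as an engineer would, in place of code of your own. Each camera call takes 0.05 s, during which the arm holds its last target. There are 200 camera calls.

## Task

Start the casting station by pressing the three keys on the black keypad one at a time, all the way down: first the round key, then the square key, then the narrow bar key. Then pick up the loose upper mould half, fit it over the two dowels of the lower half on the grey heating platen, and press it down against the sprung ejector until the two faces meet. Finish while still holding the mould pressed shut, and do not knock over the dropper bottle, tube or vial standing nearby.

Things in the scene. Friction and masses are not known exactly. Their poses are not given: they have to be found in the camera images.
- upper_half: loose upper mould half, bare aluminium, 0.2 to 0.33 kg: block 84 (x) x 56 (y) x 20 mm, lying parting face down, two holes near one long edge, a grip rib along x on top. Origin: centre of the parting face (underside). It fits the lower half one way only: axes coinciding with the lower half's, origin 38 mm above the lower half's origin
- hole_a (a point): centre, on the parting face, of the upper half's hole at (+30, -17, 0) mm; 12 mm wide, right through, chamfered; belongs over dowel_a
- hole_b (a point): the same for the hole at (-30, -17, 0) mm; belongs over dowel_b
- rib_top (a point): centre of the top of the upper half's upright grip rib, 52 mm above its parting face; the rib is 50 mm long (x), 12 mm thick (y), 32 mm tall
- lower_half: casting station, fixed to the bench: grey platen 124 (x) x 96 (y) mm, top at 22 mm, carrying the aluminium lower mould half 84 (x) x 56 (y) mm, its parting face 38 mm above the bench, with two steel dowels near one long edge. Origin: centre of the platen's underside, on the bench; z up
- dowel_a (a point): foot, on the parting face, of the dowel at (+30, -17) mm of the lower half; 10 mm thick, 18 mm tall: straight for 12 mm, then tapering to a 4 mm tip
- dowel_b (a point): the same for the equal dowel at (-30, -17) mm
- ejector (a joint): sprung steel ejector pad, 36 x 22 mm, near the middle of the lower half's parting face (6 mm toward +y). 0: raised, standing 6 mm above the face; 0.006 m: pushed down flush, mould shut. The spring pushes back with 5 N raised and 10 N flush, so the upper half's weight does not close it and it rises when let go
- keypad: black keypad box, fixed, 64 (x) x 142 (y) x 25 mm, three white keys in a row along its y at 44 mm pitch; which key is in which place varies. Origin: centre of its underside, on the bench
- key_round (a joint): spring key: round, 22 mm cap of white plastic standing 11 mm above its grey 42 x 34 mm plate on the black keypad; 0: up, 0.005 m: fully down; the spring takes 1 N to start and 5 N fully down
- round_top (a point): point at the centre of the top face of the round key's cap at rest 40 mm above the bench; its axes are the keypad's (x across the keypad away from the robot, y along the row, z up); moves down with the cap
- key_square (a joint): spring key: square, 21 x 21 mm cap of white plastic standing 11 mm above its grey 42 x 34 mm plate on the black keypad; 0: up, 0.005 m: fully down; the spring takes 1 N to start and 5 N fully down
- square_top (a point): point at the centre of the top face of the square key's cap at rest 40 mm above the bench; its axes are the keypad's (x across the keypad away from the robot, y along the row, z up); moves down with the cap
- key_bar (a joint): spring key: narrow bar, 34 mm (x) x 12 mm (y) cap of white plastic standing 11 mm above its grey 42 x 34 mm plate on the black keypad; 0: up, 0.005 m: fully down; the spring takes 1 N to start and 5 N fully down
- bar_top (a point): point at the centre of the top face of the bar key's cap at rest 40 mm above the bench; its axes are the keypad's (x across the keypad away from the robot, y along the row, z up); moves down with the cap
- dropper_bottle: bystander: amber dropper bottle, 36 mm thick, 108 mm tall, upright on the bench; origin at its underside
- vial: bystander: small glass vial, 20 mm thick, 38 mm tall, upright on the bench; origin at its underside
- tube: bystander: tube with orange cap, 38 mm thick, 127 mm tall, upright on the bench; origin at its underside

How it is judged:
By the outcome, as a careful person would: the job done as asked, in the order asked, and still so for the second after the job is handed in, while the arm keeps its last pose, push and grip.
It also fails if it takes over 54 s, if anything falls off the work surface, if the arm or the gripper's body presses on something with over 40 N, if the wrist force passes 120 N, or if a joint passes its speed limit or range.

## Working session

There is one attempt and no reset: what is moved stays moved. The work goes in short steps, Python scripts to look and compute and a tool call to move; the robot and the scene stay as the last step left them, time stands still between calls to the robot, and variables do not carry over. Pictures are saved under pics/ and viewed, at most 10 in all, crops included, and the job is handed in when it is done.

Besides the shell and the picture viewer there is one more tool, called after ">>>" as a command line: name --pt "numbers of a row" for each row, then --argument value for the rest. play_rows: Moves the arm, as the interface text tells. Its arguments: {"type":"object","properties":{"commands":{"type":"array"},"squeeze":{"type":"number"}},"required":["commands"]}

```bash
mkdir -p pics; cat > h.py <<'E'
import numpy as np, cv2
from plant import sensors, capture, camera_info, ticket
def cam(n):
    c=camera_info(n); return np.array(c["intrinsics"],float),np.array(c["dist_coeffs"],float),np.array(c["world_to_cam"],float)
def ray(c,px):
    K,d,T=c; u=cv2.undistortPoints(np.array(px,float).reshape(-1,1,2),K,d).reshape(-1,2)
    D=np.c_[u[:,0],-u[:,1],-np.ones(len(u))]@T[:3,:3]
    return -T[:3,:3].T@T[:3,3],D
def onz(c,px,z):
    o,D=ray(c,px); return o+D*((z-o[2])/D[:,2])[:,None]
def proj(c,P):
    K,d,T=c; p=np.array(P,float).reshape(-1,3)@T[:3,:3].T+T[:3,3]
    return cv2.projectPoints(p*[1,-1,-1],np.zeros(3),np.zeros(3),K,d)[0].reshape(-1,2)
E
python3 - <<'E'
from h import *
o=sensors.get_obs(); print(o["t"],o["position"],np.round(o["ee_rot"],3),o["gripper_width"])
for n in ("top","scene"):
    c=cam(n); print(n,c[0].round(1).tolist(),c[1],ray(c,[[320,240]]))
    cv2.imwrite(f"pics/{n}.png",capture(n))
E
```

```text
0.0 [ 0.1292215  -0.56003111  0.24184433] [[ 0.974  0.225 -0.   ]
 [ 0.225 -0.974  0.001]
 [-0.    -0.001 -1.   ]] 0.0852271607458616
top [[495.6, 0.0, 317.2], [0.0, 495.6, 236.2], [0.0, 0.0, 1.0]] [-0.07826088  0.          0.          0.          0.        ] (array([0.34629506, 0.32705991, 0.90618732]), array([[ 0.20338238,  0.003802  , -0.9791395 ]]))
scene [[596.9, 0.0, 322.0], [0.0, 596.9, 238.4], [0.0, 0.0, 1.0]] [-0.02377182  0.          0.          0.          0.        ] (array([-0.05799856,  0.02672975,  0.86180097]), array([[ 0.57932838,  0.28812315, -0.76248401]]))
```

View pics/top.png

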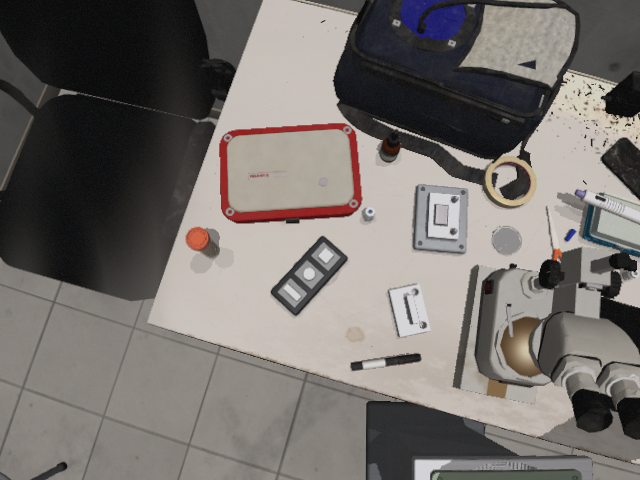

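View pics/scene.png

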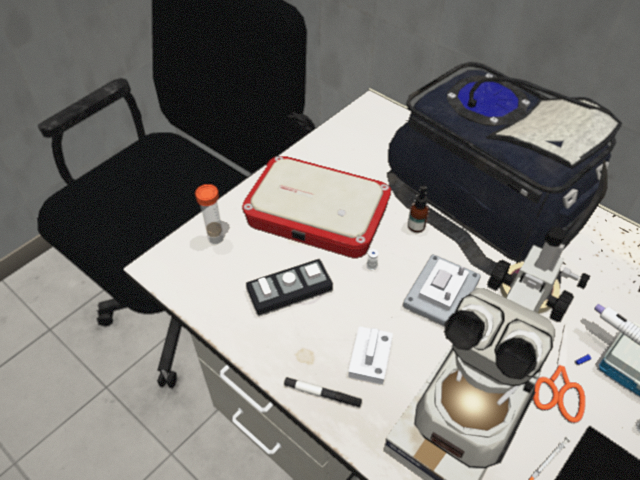

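The top view shows the keypad at about (309,274), with bar (292,293), round (309,274) and square (324,256). The platen is at (441,218) and the upper half at (409,311). The scene view confirms this, and a microscope stands close to both mould halves.

```bash
python3 - <<'E'
from h import *
t=cam("top")
for n,p,z in (("bar",(292,293),.04),("round",(309,274),.04),("square",(324,256),.04),("platen",(441,218),.022),("dowelsA",(457,207),.05),("dowelB",(457,234),.05),("upper",(409,311),.02),("vial",(369,214),.038),("tube",(199,238),.127),("bottle",(392,140),.108),("scope top",(551,272),.25),("scope base L",(462,388),0),("scopebaseTL",(476,266),0.03)):
    print(n,onz(t,[p],z)[0].round(3))
a=cv2.imread("pics/top.png"); b=cv2.imread("pics/scene.png")
i1=cv2.resize(a[160:350,260:480],(792,684),interpolation=cv2.INTER_CUBIC)[:600]
cv2.imwrite("pics/c1.png",cv2.resize(a[175:345,265:485],(776,600),interpolation=cv2.INTER_CUBIC))
cv2.imwrite("pics/c2.png",cv2.resize(b[240:400,240:490],(800,512),interpolation=cv2.INTER_CUBIC))
E
```

```text
bar [0.431 0.378 0.04 ]
round [0.465 0.349 0.04 ]
square [0.497 0.323 0.04 ]
platen [0.576 0.108 0.022]
dowelsA [0.589 0.085 0.05 ]
dowelB [0.54  0.087 0.05 ]
upper [0.404 0.17  0.02 ]
vial [0.576 0.243 0.038]
tube [0.508 0.526 0.127]
bottle [0.691 0.209 0.108]
scope top [0.444 0.016 0.25 ]
scope base L [0.271 0.073 0.   ]
scopebaseTL [0.486 0.049 0.03 ]
```

View pics/c1.png

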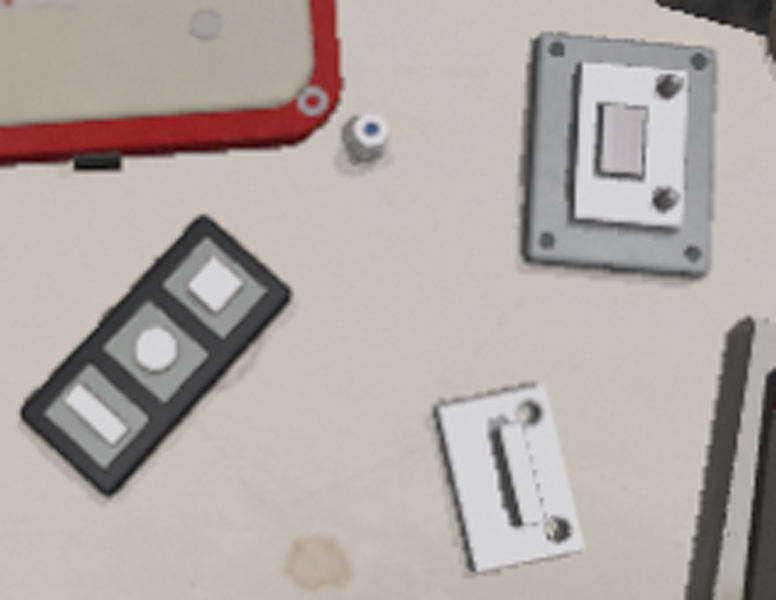

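View pics/c2.png

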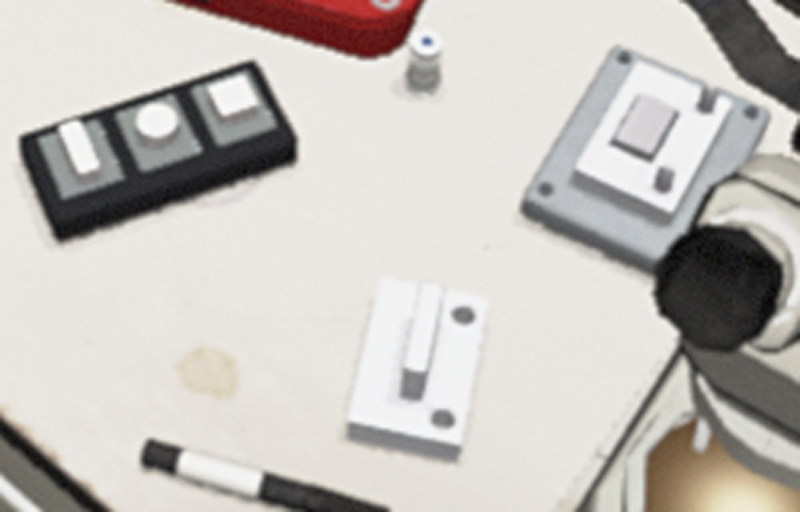

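```bash
cat > fit.py <<'E'
from h import *
from scipy.optimize import least_squares
c1=lambda p:(np.array(p,float)+.5)*[220/776,170/600]+[265,175]-.5
c2=lambda p:(np.array(p,float)+.5)/3.2+[240,240]-.5
def fit(views,x0,name):
    # views: list of (cam, pix, localpts); unknown x,y,yaw,z (z offset) + nothing else
    def r(x,full=True):
        R=np.array([[np.cos(x[2]),-np.sin(x[2]),0],[np.sin(x[2]),np.cos(x[2]),0],[0,0,1]])
        return np.concatenate([(proj(c,np.array(l)/1000@R.T+[x[0],x[1],x[3]])-p) for c,p,l in views]).ravel()
    s=least_squares(r,list(x0)+[0],loss="soft_l1")
    print(name,"x,y,yaw,z",s.x.round(4),"rms px",np.sqrt(np.mean(s.fun**2)).round(2)); print(s.fun.reshape(-1,2).round(1).tolist())
    return s.x
E
python3 - <<'E'
from fit import *
t=cam("top");s=cam("scene")
face=[(-42,28),(42,28),(42,-28),(-42,-28)]
z=lambda l,h:[(a,b,h) for a,b in l]
lo1=[(557,49),(699,62),(693,253),(547,240),(583,64),(688,70),(683,222),(577,218),(668,86),(666,199)]
# platen screws assumed at +-51,+-37 unknown -> use only mean via faces; skip
L=[(42,28,38),(42,-28,38),(-42,-28,38),(-42,28,38),(30,-17,46),(-30,-17,46)]
fit([(t,c1(lo1[4:]),L),(s,c2([(640,68),(727,100),(668,214),(575,174),(707,99),(665,180)]),L)],(.576,.108,0),"lower")
# top only / scene only
U=[(42,28,20),(42,-28,20),(-42,-28,20),(-42,28,20),(30,-17,20),(-30,-17,20)]
R=[(25,6,52),(25,-6,52),(-25,-6,52),(-25,6,52)]
fit([(t,c1([(438,407),(545,384),(582,549),(473,572),(529,411),(558,528)]),U),
 (s,c2([(381,278),(487,297),(459,447),(349,433),(463,315),(443,419),(419,284),(440,285),(426,372),(404,370)]),U+R)],(.404,.17,.1),"upper")
k=[(0,-44,40),(0,0,40),(0,44,40)]; K=[(32,-71,25),(-32,-71,25),(-32,71,25),(32,71,25)]
fit([(t,c1([(215,283),(156,349),(96,413),(203,216),(291,293),(108,493),(23,411)]),k+K),
 (s,c2([(232,97),(157,121),(79,146),(255,62),(22,140)]),k+[K[0],K[3]])],(.465,.349,.88),"keypad")
E
```

```text
lower x,y,yaw,z [ 0.5772  0.1063 -0.0586 -0.0006] rms px 0.81
[[-0.8, -1.0], [-0.3, -0.3], [0.4, 1.2], [-0.4, 0.0], [0.5, -0.3], [0.5, -0.2], [-1.7, -1.6], [1.1, 0.9], [1.5, 0.4], [-0.5, -0.8], [-0.3, 0.7], [-0.3, 0.4]]
upper x,y,yaw,z [ 4.070e-01  1.685e-01  2.312e-01 -3.000e-04] rms px 0.8
[[0.1, -0.1], [-0.1, -0.2], [1.1, -0.7], [1.4, -0.3], [0.2, -0.0], [0.2, -0.1], [-0.7, 0.3], [-0.2, 1.0], [0.3, -0.2], [-0.8, -3.2], [-0.5, 0.3], [-0.4, 0.3], [0.0, -0.7], [0.9, 0.4], [-0.1, 0.6], [-1.0, -0.3]]
keypad x,y,yaw,z [ 0.4673  0.3488  0.8516 -0.0039] rms px 1.0
[[0.1, -0.1], [0.1, -0.6], [0.2, -0.4], [0.3, -2.0], [1.6, -0.6], [0.1, 1.2], [-2.0, 0.1], [-0.0, 0.9], [-0.3, 1.1], [-0.2, 1.2], [0.1, -0.8], [-2.4, -0.8]]
```

```bash
cat >> h.py <<'E'
def tri(ca,pa,cb,pb):
    o1,d1=ray(ca,[pa]);o2,d2=ray(cb,[pb]);d1=d1[0];d2=d2[0]
    s=np.linalg.lstsq(np.c_[d1,-d2],o2-o1,rcond=None)[0]; a=o1+s[0]*d1;b=o2+s[1]*d2
    return ((a+b)/2).round(3),np.linalg.norm(a-b).round(3)
def tool(dw):
    o=sensors.get_obs(); return (np.array(o["ee_rot"]).T@np.array(dw)).round(4)
def goto(p,yaw=None):
    o=sensors.get_obs(); R=np.array(o["ee_rot"]); d=np.array(p)-o["position"]
    print("t",round(o["t"],2),"pos",np.round(o["position"],4),"F",np.round(o["force"],1),"shift tool",(R.T@d).round(4))
    if yaw is not None:
        Rt=np.array([[np.cos(yaw),np.sin(yaw),0],[np.sin(yaw),-np.cos(yaw),0],[0,0,-1]])
        print("rotvec",cv2.Rodrigues(R.T@Rt)[0].ravel().round(4))
E
python3 - <<'E'
from h import *
t=cam("top");s=cam("scene")
for a,b in (((590,412),(476,328)),((634,396),(523,352)),((551,272),(495,276)),((628,262),(577,283))): print(tri(t,a,s,b))
for w in ((.45,-.33,.42),(.58,.0,.42),(.4673,.3488,.10)): goto(w)
E
```

```text
(array([0.279, 0.033, 0.369]), np.float64(0.011))
(array([ 0.29 , -0.021,  0.352]), np.float64(0.003))
(array([0.439, 0.028, 0.269]), np.float64(0.006))
(array([ 0.449, -0.063,  0.296]), np.float64(0.007))
t 0.1 pos [ 0.1292 -0.5601  0.2419] F [ 0.2 -0.9 -0.7] shift tool [ 0.3643 -0.1522 -0.178 ]
t 0.1 pos [ 0.1292 -0.5601  0.2419] F [ 0.2 -0.9 -0.7] shift tool [ 0.5651 -0.4445 -0.1777]
t 0.1 pos [ 0.1292 -0.5601  0.2419] F [ 0.2 -0.9 -0.7] shift tool [ 0.5338 -0.8094  0.1426]
```

>>> play_rows --pt "0.03 -0.013 -0.015 0 0 0 0" --pt "0.03 -0.013 -0.015 0 0 0 0" --pt "0.03 -0.013 -0.015 0 0 0 0" --pt "0.03 -0.013 -0.015 0 0 0 0" --pt "0.03 -0.013 -0.015 0 0 0 0" --pt "0.03 -0.013 -0.015 0 0 0 0" --pt "0.03 -0.013 -0.015 0 0 0 0" --pt "0.03 -0.013 -0.015 0 0 0 0" --squeeze 40

```text
t: 0.77
position: [0.3408, -0.4036, 0.3629]
ee_rot: [[0.974, 0.225, -0.0], [0.225, -0.974, 0.0], [-0.0, -0.0, -1.0]]
force: [0.3, -1.2, -0.3]
gripper_width: -0.0
gripper_force: 0.0
```

>>> play_rows --pt "0.03 -0.013 -0.015 0 0 0 0" --pt "0.03 -0.013 -0.015 0 0 0 0" --pt "0.03 -0.013 -0.015 0 0 0 0" --pt "0.03 -0.013 -0.015 0 0 0 0" --pt "0.02 -0.03 0 0 0 0 0" --pt "0.02 -0.03 0 0 0 0 0"

```text
t: 1.27
position: [0.4714, -0.2586, 0.4221]
ee_rot: [[0.974, 0.225, -0.0], [0.225, -0.974, 0.0], [-0.0, -0.0, -1.0]]
force: [0.4, -0.2, 0.9]
gripper_width: 0.0004
gripper_force: 0.0
```

>>> play_rows --pt "0.018 -0.029 0 0 0 0 0" --pt "0.018 -0.029 0 0 0 0 0" --pt "0.018 -0.029 0 0 0 0 0" --pt "0.018 -0.029 0 0 0 0 0" --pt "0.018 -0.029 0 0 0 0 0" --pt "0.018 -0.029 0 0 0 0 0" --pt "0.018 -0.029 0 0 0 0 0" --pt "0.018 -0.029 0 0 0 0 0"

```text
t: 1.93
position: [0.5588, 0.0003, 0.4222]
ee_rot: [[0.974, 0.225, -0.0], [0.225, -0.974, 0.0], [-0.0, -0.0, -1.0]]
force: [-0.4, -0.3, 0.7]
gripper_width: 0.0004
gripper_force: 0.0
```

>>> play_rows --pt "-0.001 -0.03 0.02 0 0 0 0" --pt "-0.001 -0.03 0.02 0 0 0 0" --pt "-0.001 -0.03 0.02 0 0 0 0" --pt "-0.001 -0.03 0.02 0 0 0 0" --pt "-0.001 -0.03 0.02 0 0 0 0" --pt "-0.001 -0.03 0.02 0 0 0 0" --pt "-0.001 -0.03 0.02 0 0 0 0" --pt "-0.001 -0.03 0.02 0 0 0 0"

```text
t: 2.6
position: [0.4962, 0.2319, 0.2613]
ee_rot: [[0.974, 0.225, -0.0], [0.225, -0.974, -0.0], [-0.0, -0.0, -1.0]]
force: [0.3, 1.5, -0.4]
gripper_width: 0.0001
gripper_force: 0.0
```

```bash
python3 - <<'E'
from h import *
goto((.4673,.3488,.13))
c=cam("wrist");print(c[0],c[1],ray(c,[[320,240]])); cv2.imwrite("pics/w1.png",capture("wrist")); np.savez("w1.npz",K=c[0],d=c[1],T=c[2])
E
```

```text
t 2.6 pos [0.4962 0.2319 0.2613] F [ 0.3  1.5 -0.4] shift tool [-0.0018 -0.1204  0.1313]
[[347.87771235   0.         317.90863334]
 [  0.         347.87771235 237.29447896]
 [  0.           0.           1.        ]] [0.00811829 0.         0.         0.         0.        ] (array([0.56212436, 0.24641281, 0.39181352]), array([[-0.269121  , -0.06752099, -0.96078688]]))
```

View pics/w1.png

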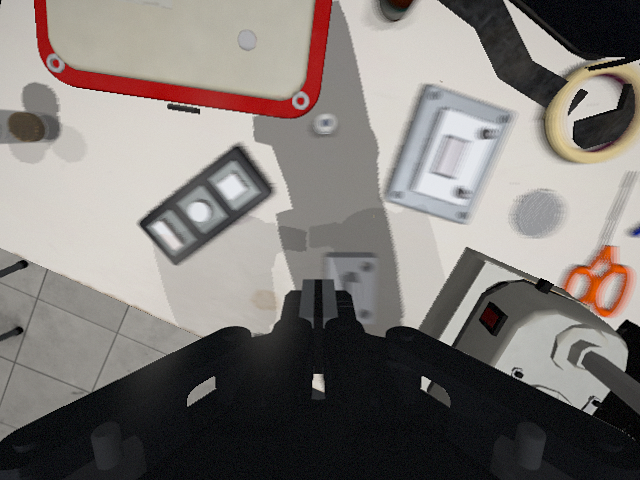

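The wrist view, slightly blurred, shows round (202,210), square (232,186), bar (167,235) and the platen around (450,155).

```bash
python3 - <<'E'
from h import *
f=np.load("w1.npz");c=(f["K"],f["d"],f["T"])
print(onz(c,[(202,210),(232,186),(167,235)],.04).round(4))
K=np.array([.4673,.3488]);y=.8516;u=np.array([-np.sin(y),np.cos(y)])
for k in (0,-1,1): print((K+.044*k*u).round(4))
print(proj(c,[[.4673,.3488,.04]]))
print(onz(c,[(488,133),(463,194)],.047).round(4)) # dowels
for p in ((.466,.349,.065),):goto(p)
E
```

```text
[[0.4676 0.347  0.04  ]
 [0.4989 0.3209 0.04  ]
 [0.433  0.379  0.04  ]]
[0.4673 0.3488]
[0.5004 0.3198]
[0.4342 0.3778]
[[200.22627624 209.93601266]]
[[0.604  0.0909 0.047 ]
 [0.5437 0.0945 0.047 ]]
t 2.65 pos [0.493  0.2377 0.2577] F [-4.3 10.  -6. ] shift tool [ 0.0004 -0.1141  0.193 ]
```

>>> play_rows --pt "0 -0.0189 0.028 0 0 0 0" --pt "0 -0.0189 0.028 0 0 0 0" --pt "0 -0.0189 0.028 0 0 0 0" --pt "0 -0.0189 0.028 0 0 0 0" --pt "0 -0.0189 0.028 0 0 0 0" --pt "0 -0.0189 0.028 0 0 0 0" --pt "0 0 0.014 0 0 0 0" --pt "0 0 0 0 0 0 0"

```text
t: 3.32
position: [0.4698, 0.341, 0.0773]
ee_rot: [[0.974, 0.226, -0.004], [0.226, -0.974, -0.003], [-0.004, 0.002, -1.0]]
force: [-0.0, -1.2, 0.1]
gripper_width: 0.0
gripper_force: 0.0
```

>>> play_rows --pt "0 0 0.006 0 0 0 0" --pt "0 0 0.005 0 0 0 0" --pt "0 0 0.003 0 0 0 0" --pt "0 0 0.003 0 0 0 0" --pt "0 0 0.002 0 0 0 0" --pt "0 0 0.001 0 0 0 0" --pt "0 0 0 0 0 0 0" --pt "0 0 0 0 0 0 0"

```text
t: 3.98
position: [0.4715, 0.3412, 0.0605]
ee_rot: [[0.974, 0.225, 0.0], [0.225, -0.974, 0.0], [0.0, -0.0, -1.0]]
force: [-0.4, 0.2, -0.1]
gripper_width: 0.0002
gripper_force: 0.0
```

>>> play_rows --pt "-0.0027 -0.0076 0 0 0 0 0" --pt "0 0 0.005 0 0 0 0" --pt "0 0 0.003 0 0 0 0" --pt "0 0 0.002 0 0 0 0" --pt "0 0 0.002 0 0 0 0" --pt "0 0 0.0015 0 0 0 0" --pt "0 0 0 0 0 0 0" --pt "0 0 0 0 0 0 0"

```text
t: 4.65
position: [0.4669, 0.348, 0.0469]
ee_rot: [[0.974, 0.225, -0.0], [0.225, -0.974, 0.0], [-0.0, -0.0, -1.0]]
force: [-3.1, 1.3, 4.1]
gripper_width: -0.0004
gripper_force: 2.1
```

>>> play_rows --pt "0 0 0.001 0 0 0 0" --pt "0 0 0.0005 0 0 0 0" --pt "0 0 0 0 0 0 0" --pt "0 0 0 0 0 0 0"

```text
t: 4.98
position: [0.467, 0.348, 0.0459]
ee_rot: [[0.974, 0.225, -0.0], [0.225, -0.974, 0.0], [0.0, -0.0, -1.0]]
force: [-5.8, 0.1, 15.1]
gripper_width: -0.0002
gripper_force: 7.1
```

>>> play_rows --pt "0 0 -0.014 0 0 0 0" --pt "0.005 0.007 -0.006 0 0 0 0" --pt "0.011 0.0137 0 0 0 0 0" --pt "0.0096 0.0136 0 0 0 0 0" --pt "0 0 0 0 0 0 0" --pt "0 0 0.006 0 0 0 0" --pt "0 0 0.004 0 0 0 0" --pt "0 0 0 0 0 0 0"

```text
t: 5.65
position: [0.499, 0.3204, 0.0542]
ee_rot: [[0.974, 0.225, -0.001], [0.225, -0.974, -0.0], [-0.001, 0.0, -1.0]]
force: [-0.0, 0.6, 0.3]
gripper_width: 0.0002
gripper_force: 0.0
```

>>> play_rows --pt "0 0 0.003 0 0 0 0" --pt "0 0 0.003 0 0 0 0" --pt "0 0 0.002 0 0 0 0" --pt "0 0 0.0013 0 0 0 0" --pt "0 0 0.0007 0 0 0 0" --pt "0 0 0 0 0 0 0" --pt "0 0 0 0 0 0 0"

```text
t: 6.23
position: [0.4995, 0.3207, 0.0459]
ee_rot: [[0.974, 0.225, 0.0], [0.225, -0.974, 0.001], [0.0, -0.001, -1.0]]
force: [-5.0, 0.7, 13.2]
gripper_width: -0.0001
gripper_force: 6.5
```

>>> play_rows --pt "0 0 -0.012 0 0 0 0" --pt "0 0 -0.012 0 0 0 0" --pt "-0.012 -0.0167 0 0 0 0 0" --pt "-0.014 -0.0195 0 0 0 0 0" --pt "-0.014 -0.0195 0 0 0 0 0" --pt "-0.0112 -0.0152 0 0 0 0 0" --pt "0 0 0 0 0 0 0" --pt "0 0 0.008 0 0 0 0"

```text
t: 6.9
position: [0.4341, 0.3789, 0.063]
ee_rot: [[0.974, 0.226, 0.002], [0.226, -0.974, 0.002], [0.002, -0.001, -1.0]]
force: [0.1, -0.7, -0.4]
gripper_width: 0.0001
gripper_force: 0.0
```

>>> play_rows --pt "0 0 0.006 0 0 0 0" --pt "0 0 0.003 0 0 0 0" --pt "0 0 0.003 0 0 0 0" --pt "0 0 0.002 0 0 0 0" --pt "0 0 0.0013 0 0 0 0" --pt "0 0 0.0007 0 0 0 0" --pt "0 0 0 0 0 0 0" --pt "0 0 0 0 0 0 0"

```text
t: 7.57
position: [0.4344, 0.3771, 0.0459]
ee_rot: [[0.975, 0.224, 0.001], [0.224, -0.975, -0.001], [0.0, 0.001, -1.0]]
force: [-0.3, -6.9, 13.2]
gripper_width: -0.0001
gripper_force: 6.4
```

>>> play_rows --pt "0 0 -0.012 0 0 0 0" --pt "0 0 -0.02 0 0 0 0.04" --pt "-0.0067 0.02 -0.025 0 0 0 0.04" --pt "-0.0067 0.02 -0.025 0 0 0 0.04" --pt "-0.0067 0.02 -0.025 0 0 0 0.04" --pt "-0.0067 0.02 -0.025 0 0 0 0.04" --pt "-0.0067 0.02 -0.025 0 0 0 0.04" --pt "-0.0067 0.02 -0.025 0 0 0 0.04"

```text
t: 8.23
position: [0.4213, 0.2509, 0.2291]
ee_rot: [[0.974, 0.225, 0.0], [0.225, -0.974, 0.001], [0.001, -0.0, -1.0]]
force: [-0.0, -0.3, 1.0]
gripper_width: 0.04
gripper_force: 0.0
```

>>> play_rows --pt "-0.0067 0.02 0 0 0 0 0.04" --pt "0 0 0 0 0 0 0.04" --pt "0 0 0 0 0 0 0.04"

```text
t: 8.48
position: [0.4198, 0.2305, 0.2281]
ee_rot: [[0.975, 0.224, 0.001], [0.224, -0.975, 0.001], [0.001, -0.001, -1.0]]
force: [0.6, 0.3, -0.1]
gripper_width: 0.0402
gripper_force: 0.0
```

```bash
python3 - <<'E'
from h import *
goto((.407,.1685,.1))
c=cam("wrist"); im=capture("wrist");cv2.imwrite("pics/w2.png",im); np.savez("w2.npz",K=c[0],d=c[1],T=c[2])
p=proj(c,[(.407,.1685,.03),(.577,.106,.04)]);print(p)
E
```

```text
t 8.48 pos [0.4198 0.2305 0.2281] F [ 0.6  0.3 -0.1] shift tool [-0.0265  0.0577  0.128 ]
[[376.20307251 239.30424095]
 [505.14892764  67.52652157]]
```

View pics/w2.png

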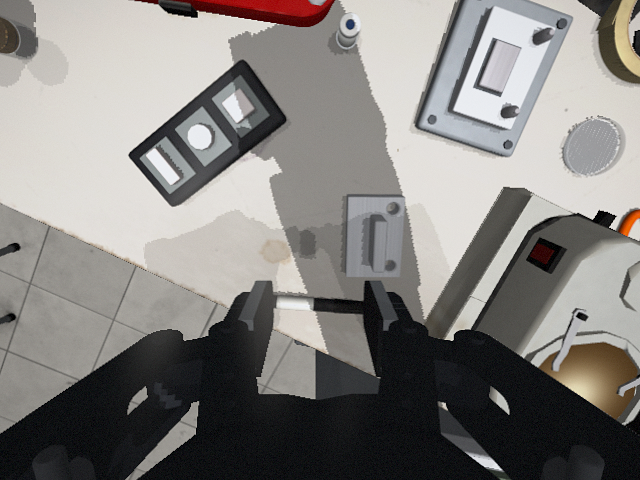

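The wrist view is sharp: the upper half is at about (377,238) with its holes at (392,208) and (390,265), and the lower half is at about (500,70). I'll enlarge both.

```bash
python3 - <<'E'
import cv2,numpy as np
a=cv2.imread("pics/w2.png")
u=cv2.resize(a[185:289,335:419],None,fx=4.5,fy=4.5,interpolation=cv2.INTER_CUBIC)
u=cv2.convertScaleAbs(u,alpha=1.5)
l=cv2.resize(a[0:156,440:580],None,fx=3,fy=3,interpolation=cv2.INTER_CUBIC)
o=np.zeros((468,800,3),np.uint8);o[:u.shape[0],:u.shape[1]]=u;o[:l.shape[0],380:]=l
cv2.imwrite("pics/c3.png",o)
E
```

```text
(no output)
```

View pics/c3.png

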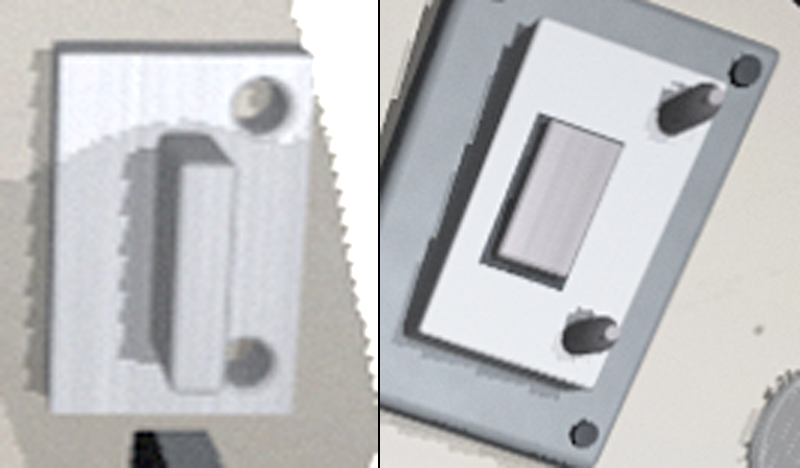

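```bash
cat > fit2.py <<'E'
from fit import *
f=np.load("w2.npz");w=(f["K"],f["d"],f["T"]);t=cam("top");s=cam("scene")
cu=lambda p:(np.array(p,float)+.5)/4.5+[335,185]-.5
cl=lambda p:(np.array(p,float)+.5)/3+[440,0]-.5
U=[(42,28,20),(42,-28,20),(-42,-28,20),(-42,28,20),(30,-17,20),(-30,-17,20)]
R=[(25,6,52),(25,-6,52),(-25,-6,52),(-25,6,52)]
vu=(w,cu([(60,54),(310,52),(293,412),(52,412),(261,104),(248,361),(180,166),(235,166),(219,390),(174,392)]),U+R)
L=[(42,28,38),(-42,-28,38),(-42,28,38),(30,-17,56),(-30,-17,56),(18,17,44),(18,-5,44),(-18,-5,44),(-18,17,44)]
vl=(w,cl([(163,18),(210,390),(40,332),(334,94),(230,331),(176,119),(244,144),(185,275),(120,254)]),L)
fit([vu],(.407,.1685,.23),"upper wrist"); fit([vl],(.577,.106,-.06),"lower wrist")
vt=[(t,c1([(438,407),(545,384),(582,549),(473,572),(529,411),(558,528)]),U),(s,c2([(381,278),(487,297),(459,447),(349,433),(463,315),(419,284),(440,285),(426,372),(404,370)]),U[:5]+R)]
fit([vu]+vt,(.407,.1685,.23),"upper all")
L2=[(42,28,38),(42,-28,38),(-42,-28,38),(-42,28,38),(30,-17,46),(-30,-17,46)]
fit([vl,(t,c1([(583,64),(688,70),(683,222),(577,218),(668,86),(666,199)]),L2),(s,c2([(640,68),(727,100),(668,214),(575,174),(707,99),(665,180)]),L2)],(.577,.106,-.06),"lower all")
E
python3 fit2.py
```

```text
upper wrist x,y,yaw,z [ 0.4049  0.1675  0.2337 -0.0046] rms px 0.61
[[-0.4, 0.4], [0.6, 0.3], [-0.2, -0.6], [0.3, -0.2], [-0.2, 0.8], [-0.1, 0.2], [-0.5, -0.8], [0.4, -0.9], [1.6, 0.4], [-0.9, 0.1]]
lower wrist x,y,yaw,z [ 0.5773  0.1035 -0.0783 -0.0069] rms px 0.74
[[-0.0, -0.4], [1.0, -0.5], [-0.2, -0.9], [-0.2, 1.6], [0.1, -0.0], [-1.2, -0.3], [0.4, 0.1], [1.0, 1.2], [-1.0, -0.0]]
upper all x,y,yaw,z [4.063e-01 1.686e-01 2.324e-01 3.000e-04] rms px 0.81
[[-0.7, -0.5], [1.1, -0.5], [0.1, -0.2], [-0.2, 0.1], [0.1, 0.1], [0.1, 0.3], [-0.4, -1.3], [0.7, -1.4], [1.8, 0.7], [-1.0, 0.4], [0.0, 0.3], [-0.1, 0.1], [1.2, -0.4], [1.4, 0.1], [0.2, 0.3], [0.3, 0.2], [-1.0, 0.5], [-0.4, 1.1], [0.1, -0.0], [-1.0, -3.0], [-0.7, 0.4], [-0.2, -0.6], [0.7, 0.5], [-0.3, 0.7], [-1.2, -0.2]]
lower all x,y,yaw,z [ 0.5762  0.1059 -0.0711 -0.0018] rms px 0.99
[[-0.7, -1.9], [1.4, -0.2], [-0.8, -0.4], [0.4, 0.2], [0.6, 0.1], [-1.6, -1.2], [0.6, -0.9], [1.1, 1.1], [-1.4, -0.1], [-0.4, -0.4], [0.1, 0.6], [0.2, 2.1], [-0.6, 0.5], [0.8, 0.6], [0.3, 0.6], [-1.4, -0.7], [1.2, 2.1], [1.0, 1.4], [-0.8, -0.1], [-0.2, 1.8], [-0.6, 1.3]]
```

>>> play_rows --pt "-0.0039 0.0082 0.0226 0 0 -0.005 0.04" --pt "-0.0039 0.0082 0.0226 0 0 0 0.04" --pt "-0.0039 0.0082 0.0226 0 0 0 0.04" --pt "-0.0039 0.0082 0.0226 0 0 0 0.04" --pt "-0.0039 0.0082 0.0226 0 0 0 0.04" --pt "-0.0039 0.0082 0.0226 0 0 0 0.04" --pt "-0.0039 0.0082 0.0226 0 0 0 0.04" --pt "0 0 0 0 0 0 0.04"

```text
t: 9.2
position: [0.4048, 0.1678, 0.066]
ee_rot: [[0.973, 0.23, -0.005], [0.23, -0.973, -0.002], [-0.005, 0.001, -1.0]]
force: [-0.4, -0.1, -0.6]
gripper_width: 0.0401
gripper_force: 0.0
```

```bash
python3 - <<'E'
from h import *
cv2.imwrite("pics/w3.png",capture("wrist"));goto((.4062,.1683,.035),.2325)
print(proj(cam("wrist"),[(.4062,.1683,.052)]))
E
```

```text
t 9.25 pos [0.4054 0.1689 0.0678] F [0.5 0.6 0.6] shift tool [0.0008 0.0007 0.0328]
rotvec [ 0.0005  0.0036 -0.0006]
[[318.23575331 291.75077367]]
```

View pics/w3.png

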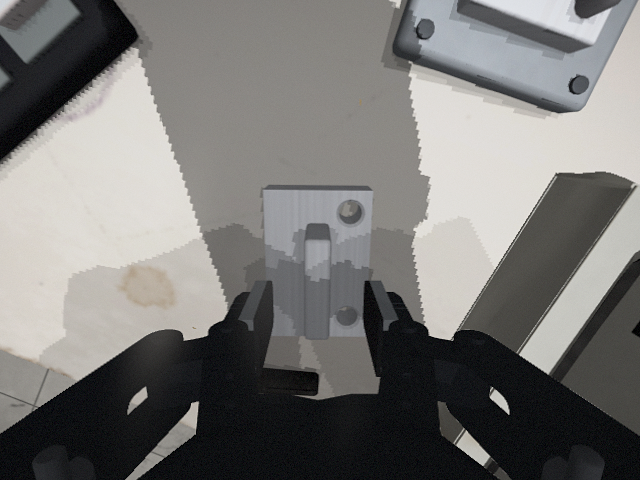

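The rib top runs from about (317,240) to (317,337), centred between the fingers at 270 and 367. I'll lower and grip it.

>>> play_rows --pt "0.0004 0.0003 0.012 0 0 0 0.04" --pt "0.0004 0.0003 0.012 0 0 0 0.04" --pt "0 0 0.0085 0 0 0 0.04" --pt "0 0 0 0 0 0 0.025" --pt "0 0 0 0 0 0 0.005" --pt "0 0 0 0 0 0 0.005" --pt "0 0 0 0 0 0 0.005" --pt "0 0 0 0 0 0 0.005" --squeeze 80

```text
t: 9.92
position: [0.4074, 0.1688, 0.0375]
ee_rot: [[0.973, 0.23, 0.001], [0.23, -0.973, 0.001], [0.001, -0.001, -1.0]]
force: [-1.4, 0.9, 9.6]
gripper_width: 0.0105
gripper_force: 79.5
```

>>> play_rows --pt "0 0 -0.004 0 0 0 0.005" --pt "0 0 -0.01 0 0 0 0.005" --pt "0 0 -0.02 0 0 0 0.005" --pt "0 0 -0.02 0 0 0 0.005" --pt "0 0 -0.02 0 0 0 0.005" --pt "0 0 -0.02 0 0 0 0.005" --pt "0.008 0.005 0 0 0 0 0.005" --pt "0.015 0.01 0 0 0 0 0.005"

```text
t: 10.58
position: [0.4328, 0.1597, 0.1319]
ee_rot: [[0.973, 0.232, 0.001], [0.232, -0.973, 0.001], [0.001, -0.001, -1.0]]
force: [-0.4, 0.3, -3.2]
gripper_width: 0.0107
gripper_force: 78.1
```

>>> play_rows --pt "0.02 0.0135 0 0 0 0 0.005" --pt "0.02 0.0135 0 0 0 0 0.005" --pt "0.02 0.0135 0 0 0 0 0.005" --pt "0.02 0.0135 0 0 0 0 0.005" --pt "0.02 0.0135 0 0 0 0 0.005" --pt "0.012 0.0085 0 0 0 0 0.005" --pt "0 0 0 0 0 0.05 0.005" --pt "0 0 0 0 0 0.08 0.005"

```text
t: 11.25
position: [0.56, 0.1097, 0.1301]
ee_rot: [[0.995, 0.099, -0.001], [0.099, -0.995, -0.0], [-0.001, 0.0, -1.0]]
force: [-0.4, 0.2, -2.1]
gripper_width: 0.0107
gripper_force: 78.1
```

>>> play_rows --pt "0 0 0 0 0 0.08 0.005" --pt "0 0 0 0 0 0.0625 0.005" --pt "0 0 0 0 0 0.03 0.005" --pt "0 0 0 0 0 0 0.005" --pt "0 0 0 0 0 0 0.005"

```text
t: 11.67
position: [0.5594, 0.1107, 0.1305]
ee_rot: [[0.998, -0.069, -0.0], [-0.069, -0.998, -0.0], [-0.0, 0.0, -1.0]]
force: [-0.1, -0.3, -2.9]
gripper_width: 0.0102
gripper_force: 78.1
```

```bash
python3 - <<'E'
from h import *
goto((.5778,.1049,.1),-.07); c=cam("wrist")
a=capture("wrist");cv2.imwrite("pics/w4.png",a); np.savez("w4.npz",K=c[0],d=c[1],T=c[2])
cv2.imwrite("pics/s4.png",capture("scene"))
cv2.imwrite("pics/c4.png",cv2.resize(a[60:360,180:480],(600,600),interpolation=cv2.INTER_CUBIC))
E
```

```text
t 11.67 pos [0.5594 0.1107 0.1305] F [-0.1 -0.3 -2.9] shift tool [0.0187 0.0045 0.0305]
rotvec [0.0001 0.0002 0.0012]
```

View pics/c4.png

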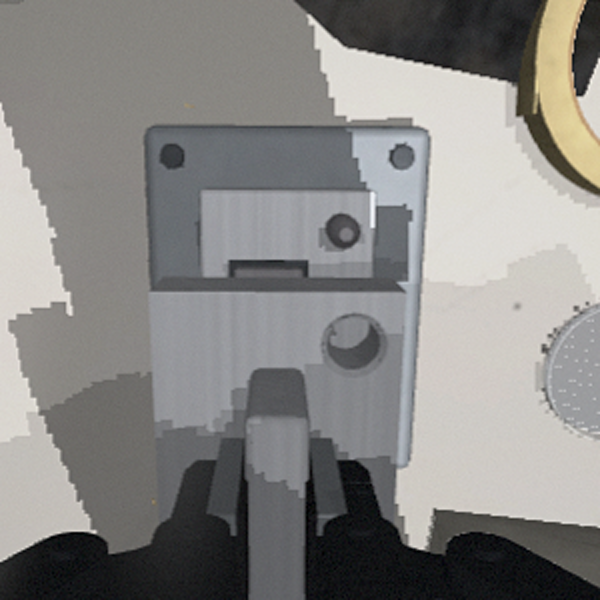

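The crop shows the mould held square to the platen. The hole a rim is at crop (353,342), the dowel a tip at (347,234), the lower face's far edge at row 190 (columns 202–375), and the upper's far edge at row 291 (150–408).

```bash
python3 - <<'E'
from h import *
f=np.load("w4.npz");c=(f["K"],f["d"],f["T"])
g=lambda p:(np.array(p,float)+.5)/2+[180,60]-.5
o=sensors.get_obs();zu=o["position"][2]-.0375; R=np.array(o["ee_rot"]);P=np.array(o["position"])
def T(p,z): return ((onz(c,g(p),z)-P)@R).round(4)[:,:2]  # in tool axes rel TCP
print("lower face corners",T([(202,190),(375,190)],.038).tolist(),"mid")
print("dowel a tip",T([(347,234)],.056).tolist(),"foot line")
print("platen corners",T([(147,127),(428,127)],.022).tolist())
print("screws",T([(172,156),(402,156)],.022).tolist())
print("upper corners",T([(150,291),(407,291)],zu+.02).tolist(),"hole",T([(353,342)],zu+.02).tolist(), "rib far",T([(247,416),(309,416)],zu+.052).tolist())
E
```

```text
lower face corners [[0.0587, -0.0225], [0.0587, 0.0315]] mid
dowel a tip [[0.047, 0.0213]] foot line
platen corners [[0.0781, -0.0415], [0.078, 0.0502]]
screws [[0.069, -0.0337], [0.069, 0.0422]]
upper corners [[0.0406, -0.0265], [0.0406, 0.0288]] hole [[0.0293, 0.0176]] rib far [[0.024, -0.0045], [0.024, 0.0065]]
```

>>> play_rows --pt "0.01 0.002 0 0 0 0 0.005" --pt "0.008 0.0017 0 0 0 0 0.005" --pt "0 0 0.012 0 0 0 0.005" --pt "0 0 0.012 0 0 0 0.005" --pt "0 0 0.006 0 0 0 0.005" --pt "0 0 0.004 0 0 0 0.005" --pt "0 0 0.003 0 0 0 0.005" --pt "0 0 0 0 0 0 0.005"

```text
t: 12.43
position: [0.577, 0.1059, 0.0934]
ee_rot: [[0.998, -0.07, -0.0], [-0.07, -0.998, 0.0], [-0.0, -0.0, -1.0]]
force: [0.7, -0.1, -3.3]
gripper_width: 0.0103
gripper_force: 78.3
```

>>> play_rows --pt "0 0 0.002 0 0 0 0.005" --pt "0 0 0.002 0 0 0 0.005" --pt "0 0 0.002 0 0 0 0.005" --pt "0 0 0 0 0 0 0.005" --pt "0 0 0 0 0 0 0.005"

```text
t: 12.85
position: [0.5771, 0.1059, 0.0876]
ee_rot: [[0.998, -0.071, -0.0], [-0.071, -0.998, 0.0], [-0.0, -0.0, -1.0]]
force: [0.1, -0.2, -3.3]
gripper_width: 0.0103
gripper_force: 78.3
```

>>> play_rows --pt "0 0 0.002 0 0 0 0.005" --pt "0 0 0.0015 0 0 0 0.005" --pt "0 0 0.0015 0 0 0 0.005" --pt "0 0 0 0 0 0 0.005" --pt "0 0 0 0 0 0 0.005"

```text
t: 13.27
position: [0.5771, 0.1059, 0.0825]
ee_rot: [[0.998, -0.071, -0.0], [-0.071, -0.998, 0.0], [-0.0, -0.0, -1.0]]
force: [-0.3, 0.1, -2.6]
gripper_width: 0.0108
gripper_force: 78.3
```

>>> play_rows --pt "0 0 0.002 0 0 0 0.005" --pt "0 0 0.001 0 0 0 0.005" --pt "0 0 0 0 0 0 0.005" --pt "0 0 0 0 0 0 0.005"

```text
t: 13.6
position: [0.5773, 0.1059, 0.0798]
ee_rot: [[0.997, -0.071, 0.0], [-0.071, -0.997, 0.0], [0.0, -0.0, -1.0]]
force: [-0.5, 0.1, 3.3]
gripper_width: 0.0106
gripper_force: 79.1
```

>>> play_rows --pt "0 0 0.001 0 0 0 0.005" --pt "0 0 0.001 0 0 0 0.005" --pt "0 0 0 0 0 0 0.005" --pt "0 0 0 0 0 0 0.005"

```text
t: 13.93
position: [0.5773, 0.1059, 0.0777]
ee_rot: [[0.998, -0.071, 0.0], [-0.071, -0.998, 0.0], [0.0, -0.0, -1.0]]
force: [0.5, -1.1, 4.7]
gripper_width: 0.0104
gripper_force: 79.3
```

>>> play_rows --pt "0 0 0.001 0 0 0 0.005" --pt "0 0 0.001 0 0 0 0.005" --pt "0 0 0 0 0 0 0.005" --pt "0 0 0 0 0 0 0.005"

```text
t: 14.27
position: [0.5773, 0.1059, 0.0758]
ee_rot: [[0.997, -0.071, 0.0], [-0.071, -0.997, 0.0], [0.0, -0.0, -1.0]]
force: [-0.3, 0.6, 6.5]
gripper_width: 0.0108
gripper_force: 79.6
```

>>> play_rows --pt "0 0 0.0007 0 0 0 0.005" --pt "0 0 0 0 0 0 0.005" --pt "0 0 0 0 0 0 0.005"

```text
t: 14.52
position: [0.5773, 0.1059, 0.0755]
ee_rot: [[0.997, -0.071, 0.001], [-0.071, -0.997, 0.0], [0.001, -0.0, -1.0]]
force: [-2.7, -0.4, 15.2]
gripper_width: 0.0107
gripper_force: 80.7
```

>>> play_rows --pt "0 0 0.0005 0 0 0 0.005" --pt "0 0 0.0003 0 0 0 0.005" --pt "0 0 0 0 0 0 0.005" --pt "0 0 0 0 0 0 0.005" --pt "0 0 0 0 0 0 0.005"

```text
t: 14.93
position: [0.5773, 0.1059, 0.0755]
ee_rot: [[0.997, -0.071, 0.001], [-0.071, -0.997, 0.0], [0.001, -0.0, -1.0]]
force: [-7.4, -1.3, 30.3]
gripper_width: 0.0104
gripper_force: 83.4
```

```bash
python3 - <<'E'
from h import *
a=capture("scene");w=capture("wrist");o=sensors.get_obs();print(o["position"],o["force"],o["moment"])
cv2.imwrite("pics/f.png",np.hstack([cv2.resize(a[100:420,180:560],(475,400)),cv2.resize(w[60:360,200:440],(320,400))]))
E
```

```text
[0.57732618 0.10587633 0.07549207] [-6.26786749 -0.71363724 31.19026917] [-0.26160905  1.60182439  0.03570297]
```

View pics/f.png

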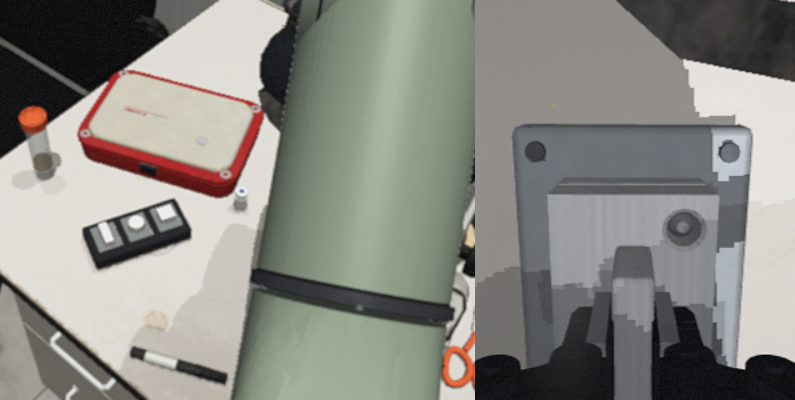

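The last picture shows dowel a concentric in its hole, the mould flush on the platen, and the tube and vial upright. The arm hides the bottle, but nothing went near it. The press force rose to 31 N with no further travel, so the faces have met.

```bash
python3 -c "
from h import *
print(ticket.job_done())"
```

```text
the job is handed in; nothing more can be done
None
```

I pressed the round, square and bar keys fully down in that order, then fitted the upper mould half over both dowels; the job is handed in with it still gripped and pressed shut at about 31 N, at roughly 15 s of the 54 s allowed (tube and vial seen upright; the bottle was hidden by the arm in the last picture, though nothing went near it).

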